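# Seat the guide plate on the lid punch's carriage and push it home

## Robot

A 6-joint arm with a two-finger parallel gripper is mounted at the origin on the work surface. World frame = base frame: x ahead of the robot, y to its left, z up, the work surface at z = 0. Lengths are in mm, angles in rad, forces in N, time in s.
With the tool pointing down it reaches from about 325 to 875 mm from the base axis. Payload 4.4 kg.
Tool frame: the origin (TCP) lies on the centre line of the jaws, within the pads' length; the fingertips stand ahead of it and the grasp point (between the pads) lies 6 mm ahead of it (ctrl.tcp_to_tips is the z of the fingertips in the tool frame, in mm); z points along the fingers, y is the line along which they close (so a half turn about z gives the same grasp; the last joint's range is limited). The gripper opens to 85 mm and grips with 20 to 120 N. Pads are 22 mm wide; open, the fingers measure 114 mm over their backs; the gripper's body (76 mm by 85 mm) begins 54 mm behind the grasp point. The pads swing forward as they close: fully open they stand 13 mm farther back than shut.
Start: joints at [1.024, 0.207, 1.542, -0, 1.393, -0.15], TCP at [221.699, 530.544, 256.282] pointing down, gripper open.
Joint ranges: [-2.73, 2.73], [-0.86, 2.22], [0.23, 2.46], [-1.11, 4.25], [0.08, 2.63], [-2.82, 2.82]. Speed limits (rad/s): [2.79, 2.79, 3.14, 3.14, 3.14, 3.14].

## Interface

Orientations are given as a 3x3 rotation matrix whose columns are the frame's x, y, z axes.
In Python, from plant import ctrl, sensors, optics gives the robot as it stands. Calls block until the motion is done:
- ctrl.move_ptp(position, orientation): joint-space move of the TCP to a pose.
- ctrl.move_l(position, rot=None, vel=150, threshold=None): straight line of the TCP; rot=None keeps the orientation; vel is the mean speed in mm/s. With threshold (N) it stops when the force on the tool has changed by that much, and returns True; else False.
- ctrl.set_joints(angles): joint-space move.
- ctrl.gripper_to(opening, force=None): finger opening in mm; force is the grip in N (None keeps the last); returns when the fingers have stopped.
- ctrl.hold(seconds).
- ctrl.solve_ik(position, orientation): joint angles nearest the present ones, or None.
- sensors.read_state(): the state.
- optics.grab_frame(name): name is "scene" or "top" or "wrist"; returns (picture, depth): 420x560x3 uint8, red, green, blue; 420x560 float32, mm along the optical axis (not along the pixel's ray), 0 where there is no reading.
- optics.camera_params(name): a dict with "mtx" (3x3 intrinsics, pixels), "R" (3x3) and "t" (3): a world point X has camera coordinates R X + t; the wrist camera has in their place "T_tool_cam" (4x4, takes a point from camera to tool coordinates, whose origin is the TCP and whose axes are the flange's). Camera axes: x right, y down, z forward; pixel columns grow to the right and rows downward; lengths in mm; the calibration is good to about 2 mm. A picture is of the moment at which its call begins: read the wrist's pose just before it. camera_params takes no time and is no camera call.
A pose or a line that the arm cannot do raises ctrl.MotionError and nothing moves.
- ctrl.finish_job(): hands the job in; it is judged then, once.
The state is a dict: "t": time; "q": joint angles; "qvel": joint speeds; "tau": joint torques, N m; "eef_pos": TCP position; "eef_rot": TCP orientation; "force": force on the tool from outside, world axes, zero at the start; "wrist_torque": the same for the moment, N m; "grip_width": finger opening in mm; "grasp_force": force on a finger pad.
Only numpy, scipy, OpenCV 4.12 (cv2) and the standard library are available. Lean on these libraries where they do the work, as an engineer would, in place of code of your own. Each camera call takes 0.05 s, during which the arm holds its last target. There are 200 camera calls.

## Task

Set up the bench vent punch for the next tub lid: pick up the flat metal guide plate with the bar handle and gently lower it, without dropping it, over the two upright pins of the pulled-out carriage until it rests flush. Then let go and push the carriage, with the plate on it, gently under the punch bridge until it is fully home against the end stop. Leave the tubs, the lid stack and the bottle where they are.

Things in the scene. Friction and masses are not known exactly. Their poses are not given: they have to be found in the camera images.
- punch: Fixed grey vent punch. Bed 400 x 220 x 14 mm; origin: centre of its underside, at table height. +x is the push-in direction, z up. Guide rails along x: inner faces y = +-73 mm, tops 28 mm above the table. The carriage is fully home when its origin is at x = +90, y = 0 mm here.
- bridge (a point): Centre of the underside of the punch's bridge beam, 120 mm above the table; axes as the punch. The bridge spans 90 mm in x, centred here; posts outside y = +-87 mm; four thin punches hang 14 mm below the beam; beam top 160 mm, a cylinder on it to 227 mm above the table.
- stop_face (a point): Middle of the end stop's face on the bed, at x = +170 mm of the punch, 25 mm above the table; the carriage's front edge meets it when home. Axes as the punch.
- carriage: Loose steel carriage on the bed between the rails (3 mm play each side), pulled out at the start. Tray 160 (x) x 140 (y) x 16 mm with a white tub lid in its shallow recess; origin: centre of its underside, 14 mm above the table; +x is the push-in direction, z up. The plate's seat is the rim, 16 mm above the origin. A tongue at the back (-x) ends in an upright push panel.
- pin0 (a point): Tip of one locating pin, at (64, 45) mm on the carriage, 42 mm above its origin. Pin 12 mm diameter, rising 26 mm above the rim, the top 10 mm tapering to 4 mm diameter.
- pin1 (a point): Tip of the other, equal pin, at the other diagonal corner (-64, -45) mm.
- push_face (a point): Centre of the outer face of the carriage's push panel, at x = -148 mm on the carriage, 41 mm above the table. Panel 100 mm wide (y), 18 to 64 mm above the table. Axes as the carriage.
- plate: Loose aluminium guide plate 160 (x) x 130 (y) x 8 mm, about 0.5 kg, flat on the table; origin: centre of its underside, z up. Two 15 mm through holes at diagonal corners (64, 45) and (-64, -45) mm; a half turn fits as well. Four small dark dots are only punch guides.
- handle (a point): Centre of the plate's black bar handle, 45 mm above the plate's underside. Bar along the plate's x, 90 mm long, 14 mm wide and high, with 30 mm free below it, on two posts at x = +-36 mm.
- tub_a: Clear culture tub with lid, 118 x 118 x 86 mm, a bystander; origin at the centre of its underside.
- tub_b: Second such tub, a bystander; origin at the centre of its underside.
- lid_stack: Stack of white tub lids 104 x 98 x 30 mm, a bystander; origin at the centre of its underside.
- spray: White bottle with a blue cap, 64 mm diameter, 170 mm tall, a bystander; origin at the centre of its underside.
Things that resemble listed ones, but are neither listed nor needed, are in the scene too. What is shaped like the plate but green or pink is not meant.

How it is judged:
By the outcome, as a careful person would: the job done as asked, in the order asked, and still so for the second after the job is handed in, with the robot touching nothing.
It also fails if it takes over 54 s, if anything falls off the work surface, if the arm or the gripper's body presses on something with over 40 N, if the wrist force passes 120 N, or if a joint passes its speed limit or range.

## Working session

There is one attempt and no reset: what is moved stays moved. The work goes in short steps, each a Python script; the robot and the scene stay as the last script left them, time stands still between calls to the robot, and variables do not carry over. Pictures are saved under pics/ and viewed, at most 10 in all, crops included, and the job is handed in when it is done.

```bash
ls; mkdir -p pics
python3 - <<'E'
from plant import ctrl,sensors,optics
import numpy as np,cv2
for n in("scene","top"):
    p,d=optics.grab_frame(n); np.savez(f"{n}.npz",p=p,d=d)
    cv2.imwrite(f"pics/{n}0.png",cv2.cvtColor(p,cv2.COLOR_RGB2BGR))
    c=optics.camera_params(n); print(n,c["mtx"].round(1).tolist(),(-c["R"].T@c["t"]).round(0),c["R"].round(3).tolist())
c=optics.camera_params("wrist");print({k:np.round(v,3).tolist() for k,v in c.items()},ctrl.tcp_to_tips)
E
```

```text
pics
scene [[379.6, 0.0, 281.5], [0.0, 379.6, 214.9], [0.0, 0.0, 1.0]] [1353. -500.  937.] [[0.554, 0.832, 0.002], [0.543, -0.36, -0.759], [-0.631, 0.422, -0.651]]
top [[382.2, 0.0, 277.7], [0.0, 382.2, 209.0], [0.0, 0.0, 1.0]] [ 304.   51. 1142.] [[-0.003, -1.0, -0.004], [-0.976, 0.004, -0.218], [0.218, 0.003, -0.976]]
{'mtx': [[356.419, 0.0, 280.554], [0.0, 356.419, 206.715], [0.0, 0.0, 1.0]], 'T_tool_cam': [[-0.001, -0.955, -0.295, 75.896], [1.0, -0.0, -0.001, 0.784], [0.001, -0.295, 0.955, -118.203], [0.0, 0.0, 0.0, 1.0]]} 25.0
```

View pics/scene0.png

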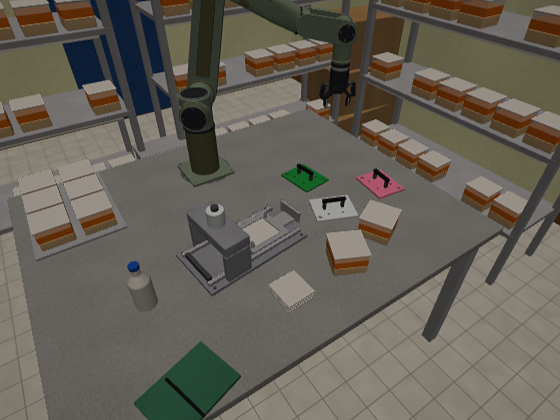

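View pics/top0.png

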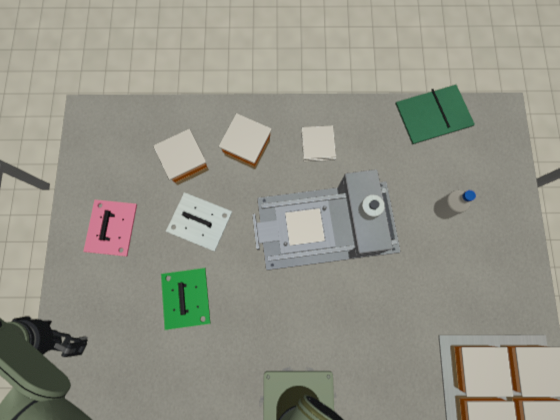

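The scene shows these candidates for the plate (top-view pixels):
- White/metal plate with a black bar at (199,221); scene view (333,208).
- Green plate at (186,298) and pink plate at (110,228), both excluded by colour.
- Dark green book at (435,114), which is not a plate.

I choose the metal plate at (199,221). The carriage is at about (304,227), with its push panel at (258,232). Push-in is to image right, under the bridge at (370,212).

```bash
cat > h.py <<'E'
from plant import ctrl,sensors,optics
import numpy as np,cv2
def cam(n,st=None):
    c=optics.camera_params(n)
    if n!="wrist": return c["mtx"],c["R"].T,-c["R"].T@c["t"]
    st=st or sensors.read_state(); T=c["T_tool_cam"]; R=np.array(st["eef_rot"])
    return c["mtx"],R@T[:3,:3],R@T[:3,3]+np.array(st["eef_pos"])
def ray(C,uv):
    K,R,o=C; d=R@np.linalg.solve(K,[uv[0],uv[1],1.]); return o,d
def onz(C,uv,z):
    o,d=ray(C,uv); return o+d*(z-o[2])/d[2]
def tri(obs):  # [(C,uv)...] -> point, rms miss
    A=np.zeros((3,3));b=np.zeros(3);L=[]
    for C,uv in obs:
        o,d=ray(C,uv);d=d/np.linalg.norm(d);P=np.eye(3)-np.outer(d,d);A+=P;b+=P@o;L.append((P,o))
    x=np.linalg.solve(A,b); return x,np.sqrt(np.mean([np.sum((P@(x-o))**2) for P,o in L]))
def down(yaw):  # tool x axis at yaw in world, z down
    c,s=np.cos(yaw),np.sin(yaw); return np.array([[c,s,0],[s,-c,0],[0,0,-1.]])
def snap(name,cm="wrist"):
    st=sensors.read_state(); C=cam(cm,st); p,d=optics.grab_frame(cm)
    np.savez(name+".npz",p=p,d=d,K=C[0],R=C[1],o=C[2]); cv2.imwrite(f"pics/{name}.png",cv2.cvtColor(p,cv2.COLOR_RGB2BGR)); return p,d,C
def load(name):
    f=np.load(name+".npz"); return f["p"],f["d"],(f["K"],f["R"],f["o"])
E
python3 - <<'E'
from h import *
C=cam("top")
for n,uv,z in[("plate",(199,221),8),("h0",(183,216),45),("h1",(211,222),45),("car",(304,227),30),("pinA",(324,208),56),("pinB",(285,243),56),("panelT",(255,214),64),("panelB",(259,249),64),("bridge",(370,212),160),("tub",(246,139),86),("tub",(181,156),86),("lid",(319,143),30)]: print(n,onz(C,uv,z).round(0))
st=sensors.read_state();print(np.round(st["eef_rot"],2).tolist(),st["t"])
P=onz(C,(199,221),0)
for y in (-1.8,-1.57,-1.4,1.3,1.57,1.75):
    for Q in ([P[0],P[1],300],[onz(C,(304,227),30)[0],onz(C,(304,227),30)[1],320]):
        q=ctrl.solve_ik(Q,down(y)); print(y,None if q is None else np.round(q,2))
E
```

```text
plate [521. 293.   8.]
h0 [529. 332.  45.]
h1 [511. 249.  45.]
car [498. -23.  30.]
pinA [549. -80.  56.]
pinB [447.  34.  56.]
panelT [530. 120.  64.]
panelB [429. 108.  64.]
bridge [ 514. -188.  160.]
tub [752. 147.  86.]
tub [700. 337.  86.]
lid [762. -74.  30.]
[[-0.92, 0.39, -0.0], [0.39, 0.92, -0.0], [0.0, -0.0, -1.0]] 0.1
-1.8 [ 0.37  0.23  1.42 -0.    1.49 -2.54]
-1.8 None
-1.57 [ 0.37  0.23  1.42 -0.    1.49 -2.77]
-1.57 None
-1.4 None
-1.4 [-0.22 -0.    1.64 -0.    1.51  2.75]
1.3 [ 0.37  0.23  1.42 -0.    1.49  0.64]
1.3 [-0.22 -0.    1.64 -0.    1.51  0.05]
1.57 [ 0.37  0.23  1.42 -0.    1.49  0.37]
1.57 [-0.22 -0.    1.64 -0.    1.51 -0.22]
1.75 [ 0.37  0.23  1.42 -0.    1.49  0.19]
1.75 [-0.22 -0.    1.64 -0.    1.51 -0.4 ]
```

Run:
```python
from h import *
t=[sensors.read_state()["t"]]
def v(n,x,y,z,yaw):
    ctrl.move_ptp([x,y,z],down(yaw)); snap(n); t.append(sensors.read_state()["t"])
v("p1",500,330,210,1.36); v("p2",550,290,210,1.36)
v("c1",530,40,250,1.69); v("c2",450,0,250,1.69)
print(t)
p=[cv2.imread(f"pics/{n}.png") for n in("p1","p2","c1","c2")]
cv2.imwrite("pics/m.png",cv2.resize(np.vstack([np.hstack(p[:2]),np.hstack(p[2:])]),(800,600)))
```

```text
[0.1, 1.45, 1.8667, 2.9167, 3.4167]
```

View pics/m.png

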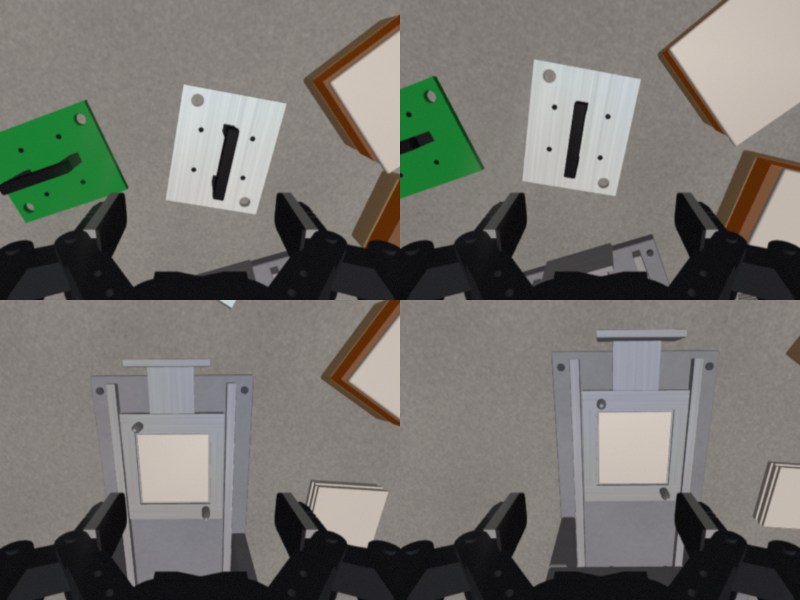

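The plate's holes are at upper left and lower right in both plate views: p1 (276,140) and (343,283). The carriage pins sit the same way: c1 (192,178) and (288,297). A turn of about 16° is therefore enough. Next I take close crops of the holes and pins.

Run:
```python
from h import *
L=[("p1",276,140),("p1",343,283),("p2",208,106),("p2",284,256),("c1",192,178),("c1",288,297),("c2",281,146),("c2",370,270)]
T=[]
for n,u,v in L:
    b=cv2.imread(f"pics/{n}.png")[v-20:v+20,u-20:u+20]; T.append(cv2.resize(b,(200,200),interpolation=cv2.INTER_NEAREST))
cv2.imwrite("pics/crops.png",np.vstack([np.hstack(T[:4]),np.hstack(T[4:])]))
# plate outline + features
for n in("p1","p2"):
    p,d,C=load(n); g=p.min(2); hsv=cv2.cvtColor(p,cv2.COLOR_RGB2HSV)
    m=((g>150)&(hsv[...,1]<40)).astype(np.uint8)
    cs,_=cv2.findContours(m,cv2.RETR_EXTERNAL,cv2.CHAIN_APPROX_NONE)
    cs=[c for c in cs if 5000<cv2.contourArea(c)<60000 and cv2.pointPolygonTest(c,(276+20 if n=="p1" else 228,160),False)>0]
    print(n,len(cs)); c=cs[0]
    w=np.array([onz(C,q[0],8)[:2] for q in c],np.float32); print(cv2.minAreaRect(w))
    hull=cv2.fillPoly(np.zeros_like(m),[cv2.convexHull(c)],1); hole=cv2.erode(hull,np.ones((5,5)))*(g<140).astype(np.uint8)
    k,lab,s,ce=cv2.connectedComponentsWithStats(hole)
    for i in range(1,k):
        if s[i,4]>30: print(s[i,4],ce[i].round(1),onz(C,ce[i],8 if s[i,4]<400 else 52).round(1),[round(float(x),1) for x in [np.median(d[lab==i])]])
    bar=((p.max(2)<60)&(hull>0)); w=np.array([onz(C,(u,v),52)[:2] for v,u in np.argwhere(bar)],np.float32); print("bar",cv2.minAreaRect(w))
```

```text
p1 1
((520.5701293945312, 293.4158935546875), (161.57139587402344, 131.25262451171875), 67.78199005126953)
202 [276.3 140.1] [503.3 369.9   8. ] [324.0]
2104 [314.7 226.4] [520.9 299.2  52. ] [296.0]
40 [281.1 181.2] [499.6 332.4   8. ] [326.9]
42 [353.2 194. ] [562.7 306.5   8. ] [330.7]
37 [270.9 237.1] [478.5 280.3   8. ] [343.2]
38 [339.5 248.6] [541.4 254.6   8. ] [346.7]
141 [342.3 282.6] [538.2 217.2   8. ] [366.2]
bar ((515.3416137695312, 298.54229736328125), (91.41656494140625, 62.26015853881836), 67.56133270263672)
p2 1
((520.4910278320312, 293.6654052734375), (161.31777954101562, 130.92828369140625), 67.69192504882812)
232 [208.3 106. ] [503.  370.2   8. ] [315.5]
1979 [245.3 194.2] [522.4 297.4  52. ] [286.2]
47 [215.9 149.6] [499.5 332.4   8. ] [318.6]
48 [290.5 162.7] [562.6 306.8   8. ] [321.9]
44 [208.4 208.2] [478.2 280.7   8. ] [334.9]
42 [279.7 220.2] [541.4 254.9   8. ] [338.0]
159 [284.5 256.1] [538.1 217.4   8. ] [357.4]
bar ((522.8658447265625, 294.1749572753906), (89.08580017089844, 62.78703308105469), 67.63388061523438)
```

View pics/crops.png

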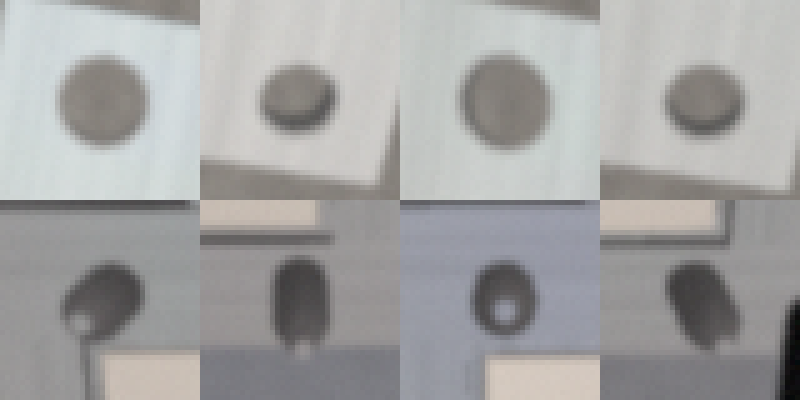

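Run:
```python
from h import *
C1=load("c1")[2];C2=load("c2")[2]
A,ea=tri([(C1,(187.5,181.9)),(C2,(281.5,147.9))]);B,eb=tri([(C1,(287.9,306.5)),(C2,(375.1,277.5))])
print(A.round(1),ea.round(2),B.round(1),eb.round(2))
for C,a,b in((C1,(187.5,181.9),(287.9,306.5)),(C2,(281.5,147.9),(375.1,277.5))):
    a=onz(C,a,56);b=onz(C,b,56);d=a-b;print(a.round(1),b.round(1),((a+b)/2).round(1),np.hypot(*d[:2]).round(1),(np.degrees(np.arctan2(d[1],d[0]))-35.11).round(2))
for n in("p1","p2"): # bar and table heights from depth
    p,d,C=load(n); v,u=np.mgrid[:420,:560]
    X=(np.linalg.inv(C[0])@np.stack([u,v,np.ones_like(u)]).reshape(3,-1)*d.ravel())
    W=(C[1]@X).T+C[2]; D=np.hypot(W[:,0]-520.6,W[:,1]-293.6)
    pl=W[(D<75)&(p.min(2).ravel()>150)]; s=(D<50)&(p.max(2).ravel()<60)&(W[:,2]>40); b=W[s]
    print(n,"plate z",np.median(pl[:,2]).round(1),"bar z",np.percentile(b[:,2],[50,90]).round(1)); t=b[b[:,2]>48]
    print(cv2.minAreaRect(t[:,:2].astype(np.float32)))
for n in("c1","c2"):
    p,d,C=load(n); m=((p.min(2)>170)).astype(np.uint8)
    # lid inside recess
    cs,_=cv2.findContours(m,cv2.RETR_EXTERNAL,cv2.CHAIN_APPROX_NONE)
    c=[c for c in cs if cv2.contourArea(c)>3000 and cv2.pointPolygonTest(c,(245,240) if n=="c1" else (325,210),False)>0]
    for q in c: print("lid",cv2.minAreaRect(np.array([onz(C,x[0],29)[:2] for x in q],np.float32)))
    u,v=np.meshgrid(range(560),range(420)); X=(np.linalg.inv(C[0])@np.stack([u,v,np.ones_like(u)]).reshape(3,-1)*d.ravel()); W=(C[1]@X).T+C[2]
    s=W[(W[:,2]>57)&(W[:,2]<70)&(abs(W[:,1]-120)<40)&(abs(W[:,0]-480)<65)]; print("panel top",np.median(s,0).round(1),cv2.minAreaRect(s[:,:2].astype(np.float32)))
```

```text
[446.5  34.2  56.5] 0.2 [551.1 -78.6  60.7] 0.52
[446.3  34.2  56. ] [551.8 -82.1  56. ] [499.1 -24.   56. ] 157.1 97.1
[446.6  33.9  56. ] [552.5 -80.4  56. ] [499.6 -23.3  56. ] 155.9 97.71
p1 plate z 8.6 bar z [252.3 269. ]
((533.8699951171875, 297.05474853515625), (91.65130615234375, 65.33492279052734), 86.88013458251953)
p2 plate z 8.6 bar z [257.8 270.2]
((518.5919799804688, 302.65850830078125), (86.23641204833984, 70.64678955078125), 36.35974884033203)
lid ((498.8723449707031, -23.866641998291016), (97.0825424194336, 100.98290252685547), 6.859188079833984)
panel top [481.7 119.2  64.5] ((481.009033203125, 119.26183319091797), (99.63065338134766, 7.909944534301758), 7.330495834350586)
lid ((499.2506408691406, -23.875656127929688), (97.09031677246094, 102.47441101074219), 7.150354862213135)
panel top [480.7 118.9  64.3] ((481.1771240234375, 119.11994934082031), (99.47113800048828, 8.247130393981934), 7.159352779388428)
```

The pins triangulate to a seat centred at (499.1,-23.9) with yaw 97.1°, and the lid outline agrees. The plate is at (520.6,293.6) with yaw 67.7°. Now I grasp and lift it.

Run:
```python
from h import *
for n in("p1","p2"):
    p,d,C=load(n); v,u=np.mgrid[:420,:560]
    X=(np.linalg.inv(C[0])@np.stack([u,v,np.ones_like(u)]).reshape(3,-1)*d.ravel()); W=(C[1]@X).T+C[2]
    s=(np.hypot(W[:,0]-520.6,W[:,1]-293.6)<55)&(W[:,2]>47)&(W[:,2]<60); t=W[s]
    print("bar top z",np.median(t[:,2]).round(1),cv2.minAreaRect(t[:,:2].astype(np.float32)))
R=down(np.radians(67.7))
ctrl.move_ptp([520.6,293.6,150],R); ctrl.gripper_to(50)
print("touch",ctrl.move_l([520.6,293.6,51],vel=80,threshold=8))
ctrl.gripper_to(0,80); s=sensors.read_state(); print(s["grip_width"],s["grasp_force"],np.round(s["force"],1),np.round(s["eef_pos"],1))
ctrl.move_l([520.6,293.6,200],vel=70); s=sensors.read_state(); print(s["t"],s["grip_width"],s["grasp_force"],np.round(s["force"],1),np.round(s["wrist_torque"],2))
a=snap("g1")[0]; b=snap("g1s","scene")[0]
cv2.imwrite("pics/g.png",cv2.resize(cv2.cvtColor(np.hstack([a,b]),cv2.COLOR_RGB2BGR),(800,300)))
```

```text
bar top z 52.5 ((520.6212158203125, 294.08746337890625), (90.1468734741211, 14.510820388793945), 67.7938003540039)
bar top z 52.5 ((520.7037353515625, 294.2725524902344), (89.85281372070312, 14.036076545715332), 67.77653503417969)
touch False
12.60104870114929 78.91985177993774 [-1.2 -0.4  2.9] [521.1 293.7  51.7]
9.1417 12.746210099129504 77.93799877166748 [-0.1 -0.1 -5.5] [-0.01  0.03 -0.02]
```

View pics/g.png

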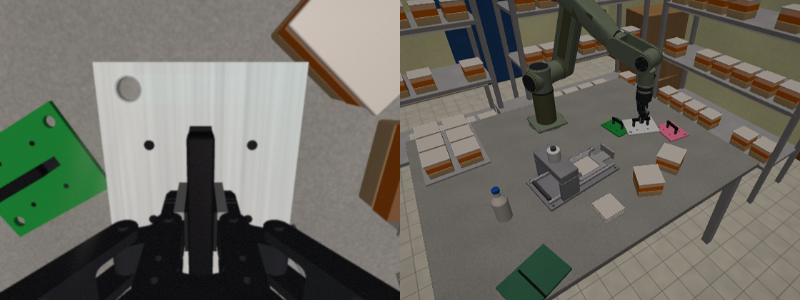

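The plate is held level in the grip, and its hole is visible at about (181,123) in the wrist picture. I use it to check the in-hand pose, then carry the plate over and lower it.

Run:
```python
from h import *
p,d,C=load("g1"); m=np.zeros(p.shape[:2],np.uint8); m[100:148,155:205]=(p.min(2)[100:148,155:205]<150)
k,l,s,c=cv2.connectedComponentsWithStats(m); i=1+np.argmax(s[1:,4]); print(s[i],c[i],"plate depth z",end=" ")
st=sensors.read_state(); R=np.array(st["eef_rot"]); o=np.array(st["eef_pos"])
uv=[230,100]; print((C[1]@np.linalg.solve(C[0],[230,100,1.])*d[100,230]+C[2])[2], o)
print("hole in tool (want 64,-45)",(R.T@(onz(C,c[i],o[2]-43)-o)).round(1))
R=down(np.radians(97.1)); x,y=499.1,-23.9
ctrl.move_ptp([x,y,200],R); ctrl.move_l([x,y,125],vel=100); ctrl.hold(.3)
st=sensors.read_state(); print(st["t"],st["eef_pos"],st["force"])
a=snap("l1")[0]; b=snap("l1s","scene")[0][180:300,150:330]
cv2.imwrite("pics/l.png",np.hstack([cv2.cvtColor(a,cv2.COLOR_RGB2BGR)[:400,:],cv2.resize(cv2.cvtColor(b,cv2.COLOR_RGB2BGR),(0,0),fx=1.33,fy=400/120)])[:, :800])
```

```text
[163 107  34  35 945] [179.23915344 124.07513228] plate depth z 155.7234001227746 [520.40790374 293.54088587 199.6409441 ]
hole in tool (want 64,-45) [ 64.4 -45.4  43. ]
11.65 [499.49960055 -24.00862793 125.59313744] [-0.51525285  0.39968952 -5.08180566]
```

View pics/l.png

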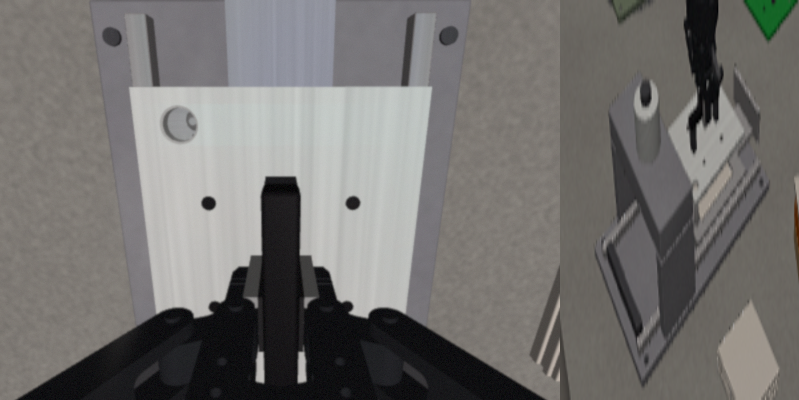

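The pin tip shows inside the hole at about (192,122), with the hole centre at (180,124). The offset to the right is roughly what parallax should give. I check that numerically, then lower.

Run:
```python
from h import *
p,d,C=load("l1"); st=sensors.read_state(); R=np.array(st["eef_rot"]); o=np.array(st["eef_pos"])
print("pin in tool",(R.T@(onz(C,(192,122),56)-o)).round(1))
r=down(np.radians(97.1)); x,y=499.1,-23.9; f0=np.array(st["force"])
for z in (107,95,88,84,82,80.5,79):
    hit=ctrl.move_l([x,y,z],rot=r,vel=25,threshold=6); s=sensors.read_state()
    print(z,hit,np.round(s["eef_pos"],1),(np.array(s["force"])-f0).round(1),np.round(s["wrist_torque"],2),s["t"])
    if hit: break
```

```text
pin in tool [ 63.6 -45.5  69.3]
107 False [499.3 -23.9 107.1] [ 1.   0.2 -0.7] [-0.03 -0.02  0.06] 12.6167
95 False [499.1 -23.9  94.9] [ 0.5 -0.2 -0.5] [ 0.01 -0.01  0.01] 13.25
88 False [498.8 -23.8  87.7] [ 1.   1.4 -1. ] [-0.   -0.02  0.01] 13.6833
84 False [498.8 -23.9  83.7] [-0.3  1.  -0.2] [-0.    0.02 -0.01] 13.9917
82 False [499.  -23.9  81.9] [-0.1 -0.4  0.8] [-0.05 -0.01 -0.01] 14.2417
80.5 False [499.2 -23.9  81.6] [-4.7  1.5 10.9] [ 0.13  0.74 -0.03] 14.4917
79 False [499.3 -23.9  81.6] [-8.8  1.8 21.8] [ 0.22  1.43 -0.01] 14.7417
```

Contact came at TCP z 81.6, so the plate underside is at about 30 mm, which is flush on the rim. I unload, release, retreat and look.

Run:
```python
from h import *
x,y=499.1,-23.9
ctrl.move_l([x,y,81.7],vel=20); ctrl.gripper_to(45); s=sensors.read_state(); print(s["t"],np.round(s["force"],1),s["eef_pos"])
ctrl.move_l([x,y,150],vel=100); u=np.array([np.cos(np.radians(-82.9)),np.sin(np.radians(-82.9)),0])
ctrl.move_ptp(np.array([x,y,250])-50*u,down(np.radians(97.1))); p,d,C=snap("r1"); snap("r1t","top")
C2=load("c2")[2]
for q in((214,74),(445,72)):
    e=onz(C2,q,14); print("bed edge",e.round(1),"carriage x in punch",((np.array([x,y,0])-e)@u-200).round(1))
v,uu=np.mgrid[:420,:560]; W=(C[1]@(np.linalg.inv(C[0])@np.stack([uu,v,np.ones_like(uu)]).reshape(3,-1)*d.ravel())).T+C[2]
m=(p.min(2).ravel()>170)&(np.hypot(W[:,0]-x,W[:,1]-y)<110)&(W[:,2]<60); t=W[m]
A=np.c_[t[:,:2]-[x,y],np.ones(len(t))]; k=np.linalg.lstsq(A,t[:,2],rcond=None)[0]; print("plate top plane slope, z (want 38):",k.round(4),cv2.minAreaRect(t[:,:2].astype(np.float32)),sensors.read_state()["t"])
```

```text
15.4417 [ 0.3 -0.1 -0.3] [499.43284745 -23.98896112  81.90226769]
bed edge [376.7  88.9  14. ] carriage x in punch -73.0
bed edge [590.2 116.3  14. ] carriage x in punch -72.2
plate top plane slope, z (want 38): [-3.00000e-04 -1.30000e-03  3.85832e+01] ((503.40478515625, -23.943923950195312), (143.4390411376953, 160.19058227539062), 7.150423526763916) 16.9
```

View pics/r1.png

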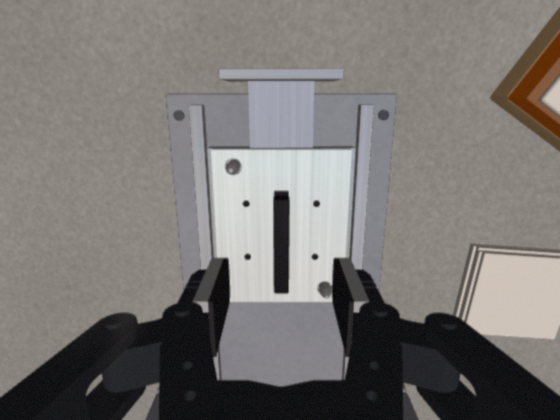

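The plate lies flat: slope is about 0.001, top at 38.6 mm, and both pins show in the holes at (233,166) and (325,289). The carriage sits at punch x ≈ -72.6, so about 162.6 mm of travel remains. Now the push.

Run:
```python
from h import *
a=np.radians(-82.8); u=np.array([np.cos(a),np.sin(a),0]); r=down(a+np.pi); f=np.array([499.1,-23.9,0])-148*u
P=lambda s,z: f+s*u+[0,0,z]
ctrl.gripper_to(0,40)
ctrl.move_ptp(P(-60,200),r); print("down",ctrl.move_l(P(-60,58),vel=120,threshold=10))
hit=ctrl.move_l(P(-5,58),vel=40,threshold=4)
s=sensors.read_state(); s0=(np.array(s["eef_pos"])-f)@u; print("touch",hit,s0.round(1),np.round(s["force"],1),s["t"])
for d in (20,60,100,125):
    hit=ctrl.move_l(P(s0+d,58),vel=40,threshold=25); s=sensors.read_state(); print(d,hit,((np.array(s["eef_pos"])-f)@u).round(1),np.round(s["force"],1),s["t"])
    if hit: break
```

```text
down False
touch True -9.8 [ 1.  -0.2  0.3] 20.575
20 False 9.1 [-0.8  4.8 -1.8] 21.2333
60 False 48.9 [-1.1  5.4 -0.5] 22.3833
100 False 88.8 [-0.8  5.9 -0.1] 23.5333
125 False 113.9 [-0.9  5.4 -0.2] 24.3083
```

Run:
```python
from h import *
a=np.radians(-82.8); u=np.array([np.cos(a),np.sin(a),0]); f=np.array([499.1,-23.9,0])-148*u
P=lambda s,z: f+s*u+[0,0,z]
for d,v in ((138,25),(146,15),(149,10),(151,8),(153,8),(155,8),(157,8),(159,8)):
    hit=ctrl.move_l(P(d,58),vel=v,threshold=12); s=sensors.read_state(); F=np.array(s["force"]); print(d,hit,((np.array(s["eef_pos"])-f)@u).round(1),F.round(1),s["t"])
    if hit or -F@u>15: break
```

```text
138 False 136.1 [-1.3  7.8  0.4] 25.375
146 False 144.0 [-0.8  5.6  1.4] 26.0583
149 False 147.0 [-0.1  7.2  0.6] 26.5083
151 False 148.9 [-1.3  7.7  1.7] 26.9083
153 False 150.1 [-1.7 10.4  1.7] 27.3083
155 False 150.2 [-0.6 17.3  4.1] 27.7083
```

Run:
```python
from h import *
a=np.radians(-82.8); u=np.array([np.cos(a),np.sin(a),0]); f=np.array([499.1,-23.9,0])-148*u
P=lambda s,z: f+s*u+[0,0,z]
ctrl.move_l(P(158,58),vel=8); s=sensors.read_state(); print(((np.array(s["eef_pos"])-f)@u).round(1),np.round(s["force"],1))
ctrl.move_l(P(148,58),vel=40); ctrl.move_l(P(110,58),vel=80); ctrl.move_l(P(80,250),vel=200)
p,d,C=snap("e1"); q=snap("e1s","scene")[0][190:310,160:320]; t=snap("e1t","top")[0][160:290,240:420]
v,uu=np.mgrid[:420,:560]; W=(C[1]@(np.linalg.inv(C[0])@np.stack([uu,v,np.ones_like(uu)]).reshape(3,-1)*d.ravel())).T+C[2]
w=W[(W[:,2]>57)&(W[:,2]<70)&(np.hypot(*(W[:,:2]-(f+163*u)[:2]).T)<60)]
print("panel",cv2.minAreaRect(w[:,:2].astype(np.float32)),"moved",((np.median(w,0)-[481.1,119.2,64])@u).round(1),sensors.read_state()["t"])
B=lambda i:cv2.cvtColor(i,cv2.COLOR_RGB2BGR)
cv2.imwrite("pics/e.png",np.hstack([cv2.resize(B(p),(400,300)),cv2.resize(B(q),(400,300))]) if 0 else np.vstack([np.hstack([cv2.resize(B(p),(400,300)),cv2.resize(B(q),(400,300))]),np.hstack([cv2.resize(B(t),(400,289)),np.zeros((289,400,3),np.uint8)])]))
```

```text
150.3 [-1.5 26.7  6.4]
panel ((500.5216979980469, -39.61333084106445), (99.55423736572266, 9.30244255065918), 7.447861194610596) moved 161.3 30.5333
```

View pics/e.png

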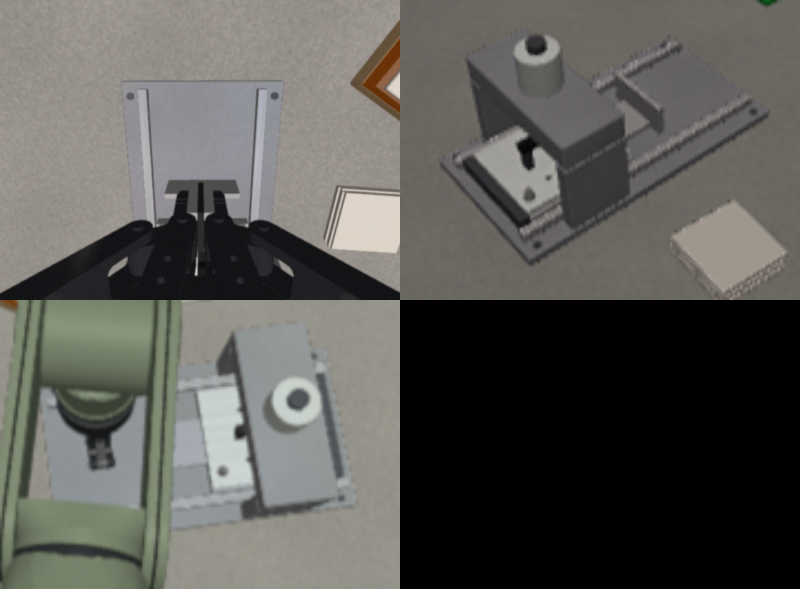

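The plate sits on both pins under the bridge, with the carriage front against the dark end stop (scene crop around (495,190)). The carriage moved 161.3 mm and stopped hard at 27 N. The gripper is clear, so I hand in.

```bash
python3 -c "
from plant import ctrl
print(ctrl.finish_job())"
```

```text
the job is handed in; nothing more can be done
None
```

The guide plate is seated flush on both pins, the carriage is fully home against the end stop with the gripper clear, and I handed the job in at about 30.5 s of the 54 s limit.

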